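Put the punch block away and slide its case shut

ROBOT

A 6-joint arm with a two-finger parallel gripper is mounted at the origin on the work surface. World frame = base frame: x ahead of the robot, y to its left, z up, the work surface at z = 0. Lengths are in mm, angles in rad, forces in N, time in s.
With the tool pointing down it reaches from about 350 to 725 mm from the base axis. Payload 4.3 kg.
Tool frame: the origin (TCP) lies at the very end of the fingers, on their centre line; the grasp point (between the pads) lies 19 mm behind it (ctrl.grip_point_offset is the distance from the TCP to the grasp point, in mm); z points along the fingers, y is the line along which they close (so a half turn about z gives the same grasp; the last joint's range is limited). The gripper opens to 85 mm and grips with 20 to 120 N. Pads are 22 mm wide; open, the fingers measure 114 mm over their backs; the gripper's body (76 mm by 85 mm) begins 54 mm behind the grasp point. The pads swing forward as they close: fully open they stand 13 mm farther back than shut.
Start: joints at [-1.293, 0.377, 0.081, 1.274, 0, 1.46], TCP at [217.452, -532.339, 203.329] pointing down, gripper open.
Joint ranges: [-2.72, 2.72], [-0.84, 1.66], [-1.02, 1.22], [-1.77, 2.12], [-1.37, 1.28], [-3.14, 3.14]. Speed limits (rad/s): [2.57, 2.57, 3.14, 3.14, 3.14, 3.14].

INTERFACE

Orientations are given as [roll, pitch, yaw] about the fixed x, y, z axes, in that order (R = Rz(yaw) Ry(pitch) Rx(roll)).
In Python, from workcell import get_state, viewer, job, ctrl gives the robot as it stands. The module is installed in compiled form; this text tells all that it offers.
- The arm moves only by the tool drive_tool, never from a script. Its argument "motion" is a list of rows, each a list of 2 entries, a list of its own where there are three numbers: the shift along the tool's x, y, z in mm, then the turn about the tool's z in rad. A call has 1 to 20 rows; each row is the pose to reach, as a shift and turn from the pose commanded when the call began, along the tool's axes at that moment; what a row does not reach only later rows make up. A row lasts 1/8 s, in which the tool goes at most 62.5 mm and 10.7 degrees, less where a joint would pass 70% of its speed; a pose out of reach is approached as far as the arm can. A call with a gripper value outside its range is refused whole. "grip" is the opening, from -1 (shut) to 1 (fully open), set as the call begins (left out, the last holds). The fingers move at their own pace and stop on an object; the grip force is fixed at half the most. Time passes only in rows, so rows that repeat a pose let the fingers close. It gives the time, the measured TCP pose, the force, the opening and the grip force at its end, in the units of the state.
- get_state(): the state, without advancing time (a new reading comes with each control period).
- viewer.grab_frame(name): name is "side" or "top" or "wrist"; returns the picture (480x640x3 uint8, red, green, blue); there is no depth.
- viewer.calibration(name): a dict with "fx", "fy", "cx", "cy" (pixels), "R" (3x3) and "t" (3): a world point X has camera coordinates R X + t; the wrist camera has in their place "hand_eye" (4x4, takes a point from camera to tool coordinates, whose origin is the TCP and whose axes are the flange's). Camera axes: x right, y down, z forward; pixel columns grow to the right and rows downward; lengths in mm; the calibration is good to about 2 mm. The wrist camera is an equidistant fisheye: a pixel r from the principal point sees the ray r / f radians off the axis. A picture is of the moment at which its call begins: read the wrist's pose just before it. calibration takes no time and is no camera call.
- job.job_done(): hands the job in; it is judged then, once.
The state is a dict: "time_s": time; "joints": joint angles; "joint_vel": joint speeds; "joint_efforts": joint torques, N m; "tool_pos": TCP position; "tool_rot": TCP orientation; "force": force on the tool from outside, world axes, zero at the start; "wrist_torque": the same for the moment, N m; "width": finger opening in mm; "finger_force": force on a finger pad.
Only numpy, scipy, OpenCV 4.12 (cv2) and the standard library are available. Lean on these libraries where they do the work, as an engineer would, in place of code of your own. Each camera call takes 0.05 s, during which the arm holds its last target. There are 200 camera calls.

TASK

Put the punch block away: slide the orange cover of the wooden case fully open by its handle, take the block off the sloping rest, set it upright in the recess of the case and press it down until it sits fully flush on the floor between the sprung leaves, then slide the cover fully shut over it. Leave the other things on the bench where they stand.

Things in the scene. Friction and masses are not known exactly. Their poses are not given: they have to be found in the camera images.
- case: fixed light-wood case 119 (x) x 154 (y) x 50 mm, walls 14 mm; origin at the centre of its underside, z up. Dark guide rails along both sides (tops 63 mm high, outer faces 78 mm from the centre line) run on to x = +160 mm. Its open-topped recess is 91 (x) x 126 (y) mm, 42 mm deep: floor at z = 8 mm, rim at z = 50 mm
- recess (a point): centre of the recess floor, axes as the case's. Two brass spring leaves in the recess's y end walls lean in by up to 5 mm near the floor: they rub on the block over its last 12 mm, so its weight alone leaves it about 6 mm proud and in the way of the cover; a push of some 10 to 20 N on its grip bar seats it and it stays down
- cover (a joint): how far the case's flat orange cover (100 x 134 x 6 mm, top face 57 mm above the bench) is open, in m: 0 fully shut against its end stop, 0.105 fully open; it slides along the case's +x axis in its side guides, with about 2 N of friction. The recess is quite uncovered from 0.096 on.
- cover_grip (a point): top centre of the cover's handle, a dark wooden bar in the middle of the cover: 16 mm wide along the case's x, 70 mm long along its y, 26 mm tall (its top about 82 mm above the bench); the point moves with the cover and its axes are the case's
- punch_block: loose dark-wood block 86 (x) x 121 (y) x 14 mm, lowest 6 mm stepped in 3 mm all round, two rows of steel punch heads 8 mm tall, a red grip bar along y; 0.3 kg. Origin at the centre of its underside, z out of its top. Fits the recess with 2.5 mm to spare each side, either way round. Starts on the sloping rest, tilted 35 degrees towards the rest's front (-x), grip bar level
- block_grip (a point): top centre of the block's red grip bar, 40 mm above the block's underside; the bar is 16 mm wide (block x), 70 mm long (block y) and stands 26 mm above the block's 14 mm thick plate; axes as the block's
- rest: fixed sloping rest 125 (x) x 170 (y) mm, origin at the centre of its underside; its dark steel deck rises by 35 degrees towards +x, its surface 60 mm above the bench over the origin, 108 mm at the top edge, with a brass ledge 10 mm high along the lower edge
- mandrel: bystander: upright tapered steel ring mandrel on a foot of 60 mm diameter, 190 mm tall, between case and rest; origin under its foot
- hammer: bystander: hammer lying on the bench, 200 mm long, origin under its middle
- pliers: bystander: pliers with blue handles lying on the bench, about 140 mm long, origin under them
- tin: bystander: yellow tin, diameter 66, height 75 mm, origin under it
- jar: bystander: amber jar, diameter 60, height 90 mm, origin under it
- cup: bystander: blue cup, diameter 72, height 85 mm, origin under it
- bangle: bystander: copper bangle lying flat, diameter 68, height 14 mm, origin under its centre
Mind the look-alikes: they are no part of the job. What is shaped like the punch_block but blue or pink is not meant.

How it is judged:
By the outcome, as a careful person would: the job done as asked, in the order asked, and still so for the second after the job is handed in, with the robot touching nothing.
It also fails if it takes over 72 s, if anything falls off the work surface, if the arm or the gripper's body presses on something with over 40 N, if the wrist force passes 120 N, or if a joint passes its speed limit or range.

## Working session

There is one attempt and no reset: what is moved stays moved. The work goes in short steps, Python scripts to look and compute and a tool call to move; the robot and the scene stay as the last step left them, time stands still between calls to the robot, and variables do not carry over. Pictures are saved under pics/ and viewed, at most 10 in all, crops included, and the job is handed in when it is done.

Besides the shell and the picture viewer there is one more tool, called after "Request:" as name([rows], argument=value, ...), one row to a line, values as JSON. drive_tool: Moves the arm, as the interface text tells. Its arguments: {"type":"object","properties":{"motion":{"type":"array"},"grip":{"type":"number"}},"required":["motion"]}

```bash
mkdir -p pics; python3 - <<'E'
from workcell import get_state, viewer, ctrl
import cv2,json,numpy as np
for n in("top","side"):
    f=viewer.grab_frame(n); cv2.imwrite(f"pics/{n}0.png",f[:,:,::-1])
    print(n,viewer.calibration(n))
print(viewer.calibration("wrist"));s=get_state();print(s,ctrl.grip_point_offset)
E
```

```text
top {'fx': 498.9730552945538, 'fy': 498.9730552945538, 'cx': 321.0234031085826, 'cy': 240.91784692399, 'R': array([[ 0.08233287, -0.99658559,  0.00620229],
       [-0.97242793, -0.08169646, -0.21842528],
       [ 0.21818619,  0.0119523 , -0.97583397]]), 't': array([ -43.86359942,  556.86387071, 1235.88351221])}
side {'fx': 540.4577912534085, 'fy': 540.4577912534085, 'cx': 324.16749206983826, 'cy': 239.6042679607021, 'R': array([[-0.8308742 , -0.55644402, -0.00425733],
       [-0.35925335,  0.54224319, -0.75954549],
       [ 0.42495305, -0.62955729, -0.65044025]]), 't': array([ 457.97126444,  258.89485824, 1022.65496042])}
{'fx': 371.64829954431775, 'fy': 371.64829954431775, 'cx': 320.2352789166479, 'cy': 244.69072649155825, 'hand_eye': array([[-4.37665432e-04, -9.53842924e-01, -3.00305652e-01,
         7.71040606e+01],
       [ 9.99999892e-01, -4.63860089e-04,  1.59313656e-05,
         1.05959005e+00],
       [-1.54495827e-04, -3.00305612e-01,  9.53843024e-01,
        -1.71483087e+02],
       [ 0.00000000e+00,  0.00000000e+00,  0.00000000e+00,
         1.00000000e+00]])}
{'time_s': 0.1, 'joints': array([-1.29330321e+00,  3.78027050e-01,  7.97621150e-02,  1.27443360e+00,
        2.17169862e-05,  1.46052336e+00]), 'joint_vel': array([ 5.55593041e-04, -8.13578737e-04,  3.42955254e-03, -1.26092830e-03,
        1.34566227e-03,  1.82300352e-05]), 'joint_efforts': array([ 1.16524088e-04, -4.64694285e+01,  2.70582300e+01,  1.20348745e-02,
       -1.72688256e-04,  7.84674683e-06]), 'tool_pos': array([ 217.26575591, -531.66389514,  202.43425117]), 'tool_rot': array([-3.13970439e+00, -2.30921947e-04,  3.87765845e-01]), 'force': array([-0.18372673,  0.72054145, -0.16485078]), 'wrist_torque': array([-0.05970699, -0.01276029, -0.02746594]), 'finger_force': 0.0, 'width': 85.65079364038857} 18.700000000000003
```

View pics/top0.png

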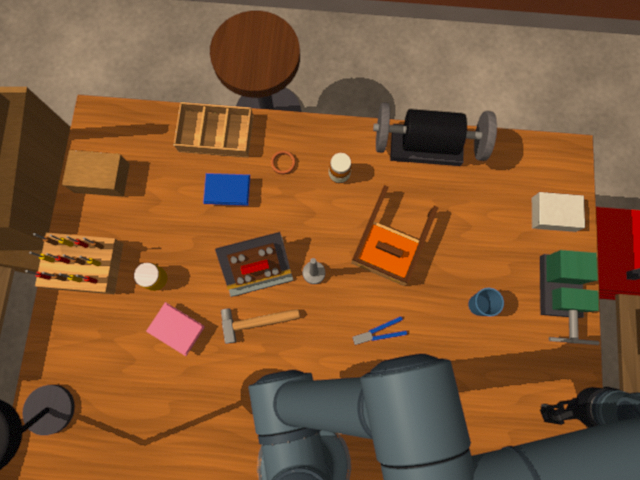

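View pics/side0.png

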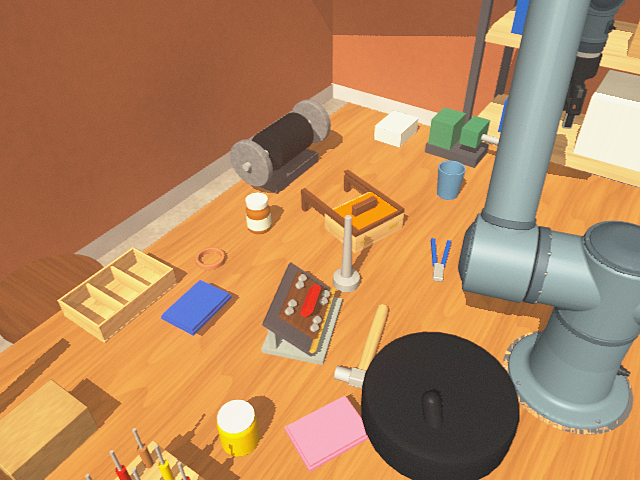

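The top view shows the wooden case with its orange cover at (390,250), rails running up-image, and the dark block with a red bar on the sloping rest at (255,265). The mandrel is at (314,270).

Candidates for the block in the top view are dark with a red bar at (255,265), blue at (227,190) and pink at (175,330). The dark one on the rest fits the description, so I'll confirm it in enlarged crops.

```bash
cat > h.py <<'E'
import numpy as np,cv2
from workcell import viewer
from scipy.spatial.transform import Rotation as Ro
def rays(n,px,pose=None):
    c=viewer.calibration(n); px=np.atleast_2d(px).astype(float)
    u=np.c_[(px[:,0]-c['cx'])/c['fx'],(px[:,1]-c['cy'])/c['fy']]
    if n=='wrist':
        r=np.linalg.norm(u,axis=1,keepdims=True)+1e-12
        d=np.c_[u/r*np.sin(r),np.cos(r)]
        R=Ro.from_euler('xyz',pose[1]).as_matrix(); H=c['hand_eye']
        return R@H[:3,3]+pose[0],(R@H[:3,:3]@d.T).T
    d=np.c_[u,np.ones(len(u))]
    return -c['R'].T@c['t'],(c['R'].T@d.T).T
def plane(n,px,z,pose=None):
    o,d=rays(n,px,pose); return o+d*((z-o[2])/d[:,2])[:,None]
def tri(a,b):
    (o1,d1),(o2,d2)=a,b; d1=d1[0]/np.linalg.norm(d1[0]);d2=d2[0]/np.linalg.norm(d2[0])
    s=np.linalg.lstsq(np.c_[d1,-d2],o2-o1,rcond=None)[0]
    p,q=o1+s[0]*d1,o2+s[1]*d2; return (p+q)/2,np.linalg.norm(p-q)
def blob(img,lo,hi,roi):  # rgb image, hsv limits -> biggest contour (full px coords)
    x0,y0,x1,y1=roi; h=cv2.cvtColor(np.ascontiguousarray(img[y0:y1,x0:x1]),cv2.COLOR_RGB2HSV)
    m=cv2.inRange(h,lo,hi); cs=cv2.findContours(m,cv2.RETR_EXTERNAL,cv2.CHAIN_APPROX_NONE)[0]
    return max(cs,key=cv2.contourArea).reshape(-1,2)+[x0,y0]
E
python3 - <<'E'
from h import *
I={n:cv2.imread(f'pics/{n}0.png')[:,:,::-1] for n in('top','side')}
red=((0,170,90),(4,255,255)); ora=((6,200,120),(17,255,255))
roi={'top':((205,225,300,300),(350,215,430,290)),'side':((255,260,345,365),(320,185,410,250))}
C={}
for n in I:
    for k,(col,r) in enumerate(zip((red,ora),roi[n])):
        c=blob(I[n],*col,r); b=cv2.minAreaRect(c.astype(np.float32)); C[n,k]=b
        print(n,'red ora'.split()[k],np.round(b[0],1),np.round(b[1],1),np.round(cv2.boxPoints(b),1).tolist())
for k in(0,1): print(k,tri(rays('top',C['top',k][0]),rays('side',C['side',k][0])))
print('cover corners z56',plane('top',cv2.boxPoints(C['top',1]),56).round(1).tolist())
print('bar corners z105',plane('top',cv2.boxPoints(C['top',0]),105).round(1).tolist())
print('mandrel foot',plane('top',[[314,275]],10),'hammer',plane('top',[[228,325],[298,315]],10).round())
t=[cv2.resize(I[n][r[1]:r[3],r[0]:r[2]],(400,300),interpolation=cv2.INTER_CUBIC) for n in I for r in ((205,225,305,300),(350,180,450,290)) if n=='top']
t+=[cv2.resize(I['side'][r[1]:r[3],r[0]:r[2]],(400,300),interpolation=cv2.INTER_CUBIC) for r in ((250,250,370,370),(300,165,410,255))]
cv2.imwrite('pics/crop.png',np.vstack([np.hstack(t[:2]),np.hstack(t[2:])])[:,:,::-1])
E
```

```text
top red [254.5 266.7] [ 9.1 27.7] [[239.89999389648438, 265.8999938964844], [266.6000061035156, 258.6000061035156], [269.0, 267.3999938964844], [242.3000030517578, 274.70001220703125]]
top ora [388.3 250.8] [50.8 38.2] [[357.3999938964844, 258.29998779296875], [372.5, 223.1999969482422], [419.20001220703125, 243.1999969482422], [404.1000061035156, 278.29998779296875]]
side red [310.4 300.1] [11.1 34.2] [[299.20001220703125, 314.20001220703125], [311.20001220703125, 282.20001220703125], [321.6000061035156, 286.1000061035156], [309.6000061035156, 318.1000061035156]]
side ora [353.4 208.1] [ 6.5 15.2] [[347.70001220703125, 214.10000610351562], [352.8999938964844, 199.8000030517578], [359.0, 202.0], [353.8999938964844, 216.3000030517578]]
0 (array([473.77686786, 164.93470242,  76.86354615]), np.float64(1.0116509906785451))
1 (array([ 561.66178971, -169.33383499,   52.93060177]), np.float64(27.10352815730008))
cover corners z56 [[521.7, -95.3, 56.0], [618.9, -128.6, 56.0], [575.2, -253.5, 56.0], [479.5, -218.5, 56.0]]
bar corners z105 [[468.6, 197.3, 105.0], [492.5, 133.2, 105.0], [470.9, 124.9, 105.0], [447.2, 188.8, 105.0]]
mandrel foot [[475.79049366  14.14208837  10.        ]] hammer [[326. 226.  10.]
 [367.  47.  10.]]
```

View pics/crop.png

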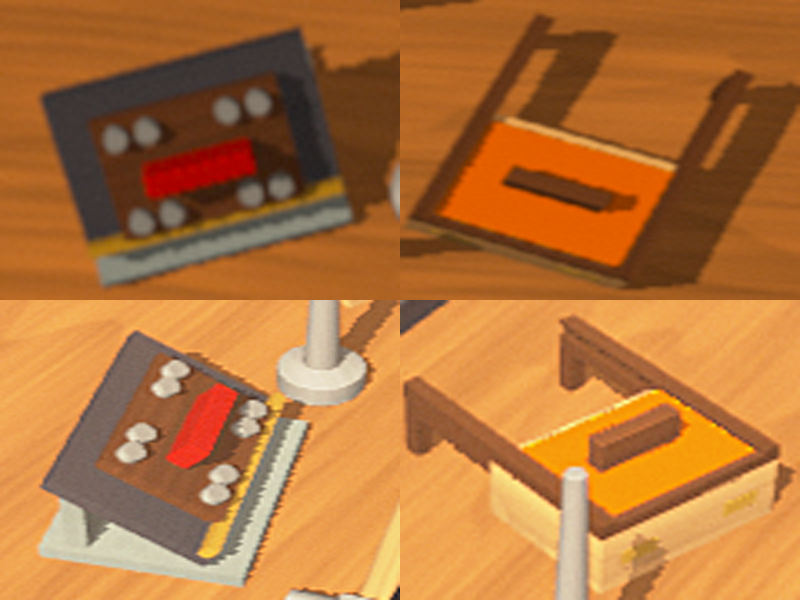

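The crops confirm it: the block is dark wood with a red bar and steel heads on the rest, and the case has an orange cover with a dark handle. Both yaws and heights are consistent with the text. I'll move above the cover handle next, turning to close across it, for a wrist view.

Request:
drive_tool([
  [[35, -16, 0], -0.07],
  [[80, -37, 0], -0.15],
  [[130, -60, 0], -0.25],
  [[180, -84, 0], -0.35],
  [[230, -107, 0], -0.45],
  [[280, -130, 0], -0.55],
  [[330, -154, 0], -0.65],
  [[380, -177, 0], -0.75],
  [[420, -196, 0], -0.82],
  [[442, -206, 0], -0.85],
  [[442, -206, 0], -0.85],
  [[442, -206, 0], -0.85],
], grip=0.2)

```text
time_s: 1.6
tool_pos: [548.0, -174.9, 202.9]
tool_rot: [-3.141, 0.001, 1.237]
force: [-0.5, -0.6, 0.1]
width: 51.1
finger_force: 0.0
```

```bash
python3 - <<'E'
from h import *
from workcell import get_state
s=get_state(); print(s['time_s'],s['tool_pos'],s['tool_rot'],s['width'])
f=viewer.grab_frame('wrist'); cv2.imwrite('pics/w1.png',f[:,:,::-1])
np.savez('w1.npz',p=s['tool_pos'],r=s['tool_rot'])
E
```

```text
1.6 [ 548.02975913 -174.91797653  202.93780808] [-3.14060312e+00  5.18315842e-04  1.23701130e+00] 51.11393310312959
```

View pics/w1.png

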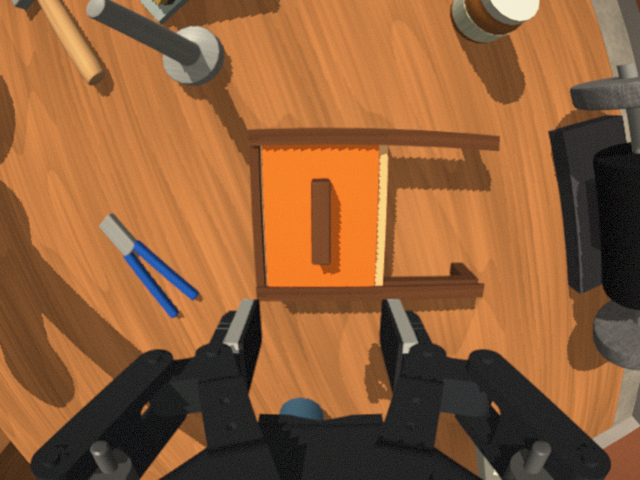

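The wrist view shows the orange cover at (260–380, 147–288), the dark handle at (311–330, 179–264), and the rail ends at (498,143) and (483,290). I'll measure the handle from here and tie it to the top view for its height.

```bash
python3 - <<'E'
from h import *
d=np.load('w1.npz'); P=(d['p'],d['r']); f=cv2.imread('pics/w1.png')[:,:,::-1]
o=blob(f,(6,150,120),(17,255,255),(255,140,390,295)); b=cv2.minAreaRect(o.astype(np.float32))
print('cover',plane('wrist',cv2.boxPoints(b),56,P).round(1).tolist())
g=cv2.cvtColor(np.ascontiguousarray(f),cv2.COLOR_RGB2HSV)[:,:,2][165:275,300:345]
m=(g<140).astype(np.uint8); c=max(cv2.findContours(m,0,1)[0],key=cv2.contourArea).reshape(-1,2)+[300,165]
h=cv2.minAreaRect(c.astype(np.float32)); print(h); hp=plane('wrist',cv2.boxPoints(h),82,P); print('handle',hp.round(1).tolist(),hp.mean(0))
t=cv2.imread('pics/top0.png'); gt=cv2.cvtColor(t,cv2.COLOR_BGR2HSV)[235:265,370:408]
ct=max(cv2.findContours((gt[:,:,2]<120).astype(np.uint8),0,1)[0],key=cv2.contourArea).reshape(-1,2)+[370,235]
ht=cv2.minAreaRect(ct.astype(np.float32)); print(ht); print('tri',tri(rays('wrist',[h[0]],P),rays('top',[ht[0]])))
print('row profile',g[45].tolist())
print('rails',plane('wrist',[[498,143],[483,290],[250,135],[259,293]],63,P).round(1).tolist())
E
```

```text
cover [[468.8, -217.4, 56.0], [519.0, -91.2, 56.0], [623.0, -127.3, 56.0], [584.0, -257.4, 56.0]]
((321.5, 221.5), (85.0, 19.0), 90.0)
handle [[555.3, -136.8, 82.0], [569.4, -141.7, 82.0], [546.5, -209.3, 82.0], [531.5, -204.1, 82.0]] [ 550.66379583 -172.95371574   82.        ]
((389.630615234375, 249.00234985351562), (27.455034255981445, 7.470097541809082), 22.833650588989258)
tri (array([ 550.1442955 , -175.16823587,   69.91842072]), np.float64(0.6827416580534087))
row profile [246, 246, 246, 246, 245, 246, 246, 246, 246, 246, 229, 154, 123, 125, 128, 128, 130, 125, 127, 126, 122, 123, 127, 124, 123, 124, 123, 122, 114, 104, 118, 156, 158, 163, 158, 162, 159, 160, 160, 166, 199, 232, 244, 246, 246]
rails [[722.9, -158.0, 63.0], [677.7, -292.7, 63.0], [517.7, -85.9, 63.0], [472.3, -221.8, 63.0]]
```

Request:
drive_tool([
  [[2, 2, 25], 0],
  [[2, 2, 60], 0],
  [[2, 2, 95], 0],
  [[2, 2, 125], 0],
  [[2, 2, 139], 0],
  [[2, 2, 139], 0],
])

```text
time_s: 2.4
tool_pos: [550.2, -173.6, 63.7]
tool_rot: [-3.14, 0.0, 1.237]
force: [-0.5, -0.8, 0.4]
width: 51.4
finger_force: 0.0
```

Request:
drive_tool([
  [[0, 0, 0], 0],
  [[0, 0, 0], 0],
  [[0, 0, 0], 0],
  [[0, 0, 0], 0],
  [[0, 0, 0], 0],
], grip=-1)

```text
time_s: 3.02
tool_pos: [551.3, -173.2, 64.4]
tool_rot: [3.141, 0.0, 1.238]
force: [-0.3, 0.5, -0.6]
width: 0.0
finger_force: 0.0
```

```bash
python3 - <<'E'
from h import *
from workcell import get_state
s=get_state(); print(s)
a=viewer.grab_frame('wrist'); b=viewer.grab_frame('side')
cv2.imwrite('pics/w2.png',np.hstack([cv2.resize(a,(400,300)),cv2.resize(b[150:300,260:460],(400,300),interpolation=cv2.INTER_CUBIC)])[:,:,::-1])
E
```

```text
{'time_s': 3.025, 'joints': array([-4.14165070e-01,  4.58606588e-01, -1.64870729e-01,  9.47102409e-01,
       -7.33362639e-05,  1.48954709e+00]), 'joint_vel': array([ 0.00086969,  0.00085158, -0.00122853, -0.00127553,  0.00063416,
        0.00038173]), 'joint_efforts': array([-2.38809545e-03, -4.79535484e+01,  2.46880692e+01, -3.17944861e-03,
       -6.08688679e-04, -5.04776114e-07]), 'tool_pos': array([ 551.3421004 , -173.24663302,   64.41674556]), 'tool_rot': array([3.14138272e+00, 9.06736572e-05, 1.23788047e+00]), 'force': array([-0.32320068,  0.45416646, -0.60901926]), 'wrist_torque': array([-0.00642516,  0.04219062, -0.00926582]), 'finger_force': 0.0, 'width': 0.011819697857734084}
```

View pics/w2.png

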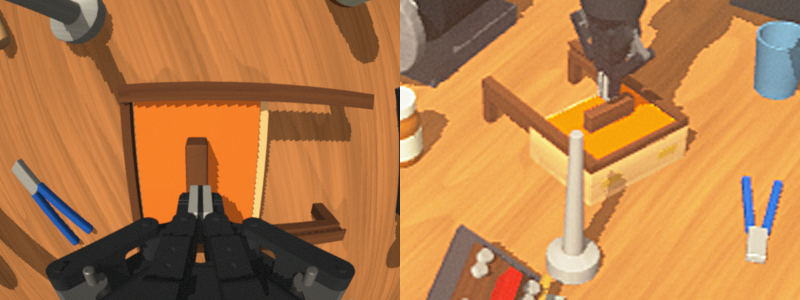

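The picture shows the shut fingertips at or behind the handle, at (605,95) in the right half, and not around it. I'll check the true tip position from the two fixed cameras.

```bash
python3 - <<'E'
from h import *
from workcell import get_state
s=get_state(); p=s['tool_pos']
def proj(n,X):
    c=viewer.calibration(n); q=c['R']@X+c['t']; return np.array([q[0]/q[2]*c['fx']+c['cx'],q[1]/q[2]*c['fy']+c['cy']])
t=[]
for n in('side','top'):
    f=viewer.grab_frame(n); cv2.imwrite(f'pics/{n}3.png',f[:,:,::-1]); u=proj(n,p); x,y=u.astype(int)
    print(n,u,'handle top should be',proj(n,np.array([550.5,-173.5,82])))
    k=cv2.resize(f[y-30:y+30,x-40:x+40],(400,300),interpolation=cv2.INTER_NEAREST).copy()
    cv2.drawMarker(k,(int((u[0]-x+40)*5),int((u[1]-y+30)*5)),(0,255,0),0,16); t.append(k)
cv2.imwrite('pics/w3.png',np.hstack(t)[:,:,::-1])
E
```

```text
side [363.36299219 206.15336303] handle top should be [364.01525172 200.38773727]
top [388.48068268 248.97933583] handle top should be [389.52063842 247.89215633]
```

View pics/w3.png

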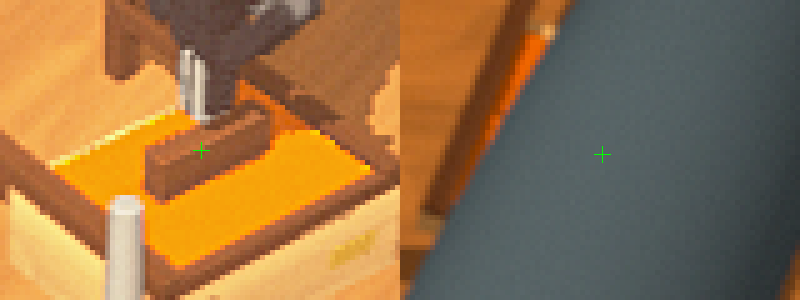

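Both views put the closed tips just above the handle top, so the finger ends stand about 20 mm higher than the reported TCP. A gentle touch on the handle top will settle the offset.

Request:
drive_tool([
  [[0, 0, 1], 0],
  [[0, 0, 2], 0],
  [[0, 0, 2], 0],
])

```text
time_s: 3.6
tool_pos: [551.2, -173.2, 62.1]
tool_rot: [-3.141, 0.0, 1.238]
force: [-0.8, 0.2, -0.2]
width: -0.1
finger_force: 0.0
```

Request:
drive_tool([
  [[0, 0, 1], 0],
  [[0, 0, 2], 0],
  [[0, 0, 2], 0],
])

```text
time_s: 3.98
tool_pos: [551.2, -173.2, 60.2]
tool_rot: [-3.141, 0.0, 1.238]
force: [-0.8, -0.5, 0.0]
width: -0.1
finger_force: 0.0
```

Request:
drive_tool([
  [[0, 0, 1], 0],
  [[0, 0, 2], 0],
  [[0, 0, 2], 0],
])

```text
time_s: 4.35
tool_pos: [551.2, -173.2, 58.2]
tool_rot: [-3.141, 0.0, 1.238]
force: [-0.2, 0.1, 1.2]
width: -0.3
finger_force: 0.0
```

Request:
drive_tool([
  [[0, 0, 1], 0],
  [[0, 0, 2], 0],
  [[0, 0, 2], 0],
])

```text
time_s: 4.72
tool_pos: [551.1, -173.2, 56.2]
tool_rot: [-3.141, 0.0, 1.238]
force: [0.2, 0.2, -0.5]
width: -0.1
finger_force: 0.0
```

Request:
drive_tool([
  [[0, 0, 1], 0],
  [[0, 0, 2], 0],
  [[0, 0, 2], 0],
])

```text
time_s: 5.1
tool_pos: [551.4, -173.3, 54.6]
tool_rot: [3.141, 0.0, 1.238]
force: [-0.6, 0.9, 2.1]
width: 0.0
finger_force: 1.2
```

Request:
drive_tool([
  [[0, 0, 1], 0],
  [[0, 0, 1], 0],
])

```text
time_s: 5.35
tool_pos: [552.1, -173.6, 54.5]
tool_rot: [3.14, 0.0, 1.238]
force: [-0.2, 1.0, 6.2]
width: 0.3
finger_force: 3.6
```

```bash
python3 - <<'E'
from h import *
from workcell import get_state
s=get_state(); print(s['force'],s['finger_force'],s['tool_pos'])
f=viewer.grab_frame('side'); x,y=363,206
w=viewer.grab_frame('wrist')
cv2.imwrite('pics/w4.png',np.hstack([cv2.resize(f[y-35:y+25,x-40:x+40],(400,300),interpolation=cv2.INTER_CUBIC),cv2.resize(w[180:390,180:460],(400,300))])[:,:,::-1])
E
```

```text
[-0.1780532   0.99922121  6.2058723 ] 3.601493558826405 [ 552.08082047 -173.55513018   54.53367373]
```

View pics/w4.png

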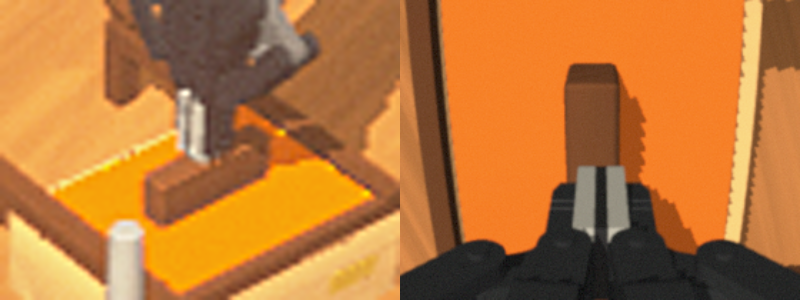

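Contact came at a reported z of 54.6 on the 82 mm handle top, so the finger ends are about 27 mm behind the reported TCP. I'll correct for that by lifting, opening, and going down 47 mm farther than the touch would need.

Request:
drive_tool([
  [[-1, -1, -12], 0],
  [[-1, -1, -12], 0],
  [[-1, -1, -12], 0],
  [[-1, -1, -12], 0],
  [[-1, -1, -6], 0],
  [[-1, -1, 4], 0],
  [[-1, -1, 12], 0],
  [[-1, -1, 18], 0],
  [[-1, -1, 18], 0],
], grip=0.2)

```text
time_s: 6.58
tool_pos: [549.4, -173.6, 34.5]
tool_rot: [-3.14, -0.0, 1.238]
force: [-0.2, 0.6, 0.5]
width: 51.4
finger_force: 0.0
```

Request:
drive_tool([
  [[0, 0, 0], 0],
  [[0, 0, 0], 0],
  [[0, 0, 0], 0],
  [[0, 0, 0], 0],
  [[0, 0, 0], 0],
], grip=-1)

```text
time_s: 7.2
tool_pos: [550.4, -174.0, 35.9]
tool_rot: [3.141, 0.0, 1.238]
force: [-0.6, 0.2, 5.2]
width: 14.7
finger_force: 59.8
```

Request:
drive_tool([
  [[0, 4, -1], 0],
  [[0, 14, -2], 0],
  [[0, 26, -2], 0],
  [[0, 38, -2], 0],
  [[0, 50, -2], 0],
  [[0, 62, -2], 0],
  [[0, 74, -2], 0],
  [[0, 86, -2], 0],
  [[0, 96, -2], 0],
  [[0, 103, -2], 0],
  [[0, 107, -2], 0],
  [[0, 107, -2], 0],
  [[0, 107, -2], 0],
])

```text
time_s: 8.82
tool_pos: [647.0, -207.1, 36.0]
tool_rot: [-3.133, -0.0, 1.238]
force: [-10.4, 4.9, -0.8]
width: 14.6
finger_force: 59.7
```

Request:
drive_tool([
  [[0, -2, 0], 0],
  [[0, -2, 0], 0],
  [[0, -2, 0], 0],
  [[0, -2, 0], 0],
  [[0, -2, -20], 0],
  [[0, -2, -60], 0],
  [[0, -2, -110], 0],
  [[0, -2, -160], 0],
  [[0, -2, -195], 0],
  [[0, -2, -205], 0],
], grip=0.2)

```text
time_s: 10.07
tool_pos: [650.8, -208.8, 245.5]
tool_rot: [3.136, 0.0, 1.238]
force: [0.0, -0.5, 0.5]
width: 51.2
finger_force: 0.0
```

Request:
drive_tool([
  [[15, -14, 0], -0.15],
  [[45, -43, 0], -0.33],
  [[75, -72, 0], -0.51],
  [[105, -101, 0], -0.69],
  [[135, -130, 0], -0.87],
  [[165, -159, 0], -1.05],
  [[195, -188, 0], -1.23],
  [[220, -214, 0], -1.41],
  [[245, -238, 0], -1.59],
  [[270, -262, 0], -1.77],
  [[285, -276, 10], -1.95],
  [[295, -285, 20], -2.12],
  [[295, -285, 25], -2.26],
  [[295, -285, 25], -2.26],
  [[295, -285, 25], -2.26],
], grip=1)

```text
time_s: 11.95
tool_pos: [476.1, 163.6, 216.7]
tool_rot: [3.142, -0.001, -2.788]
force: [0.2, -0.1, -0.9]
width: 85.4
finger_force: 0.0
```

```bash
python3 - <<'E'
from h import *
from workcell import get_state
s=get_state(); print(s['time_s'],s['tool_pos'],s['tool_rot'],s['width'])
f=viewer.grab_frame('wrist'); t=viewer.grab_frame('top'); sd=viewer.grab_frame('side')
np.savez('w5.npz',p=s['tool_pos'],r=s['tool_rot'],t=t,sd=sd)
cv2.imwrite('pics/w5.png',f[:,:,::-1])
P=(s['tool_pos'],s['tool_rot'])
c=blob(f,(0,170,60),(4,255,255),(100,0,540,400)); print(len(c),cv2.minAreaRect(c.astype(np.float32)))
cv2.imwrite('pics/w5v.png',np.hstack([cv2.resize(f,(400,300)),cv2.resize(t[170:290,340:500],(400,300))])[:,:,::-1])
E
```

```text
11.95 [476.08127646 163.56539145 216.72342414] [ 3.14156816e+00 -9.29911330e-04 -2.78761793e+00] 85.37433633578817
211 ((323.48553466796875, 219.1805419921875), (85.17221069335938, 27.31296730041504), 1.2188752889633179)
```

View pics/w5v.png

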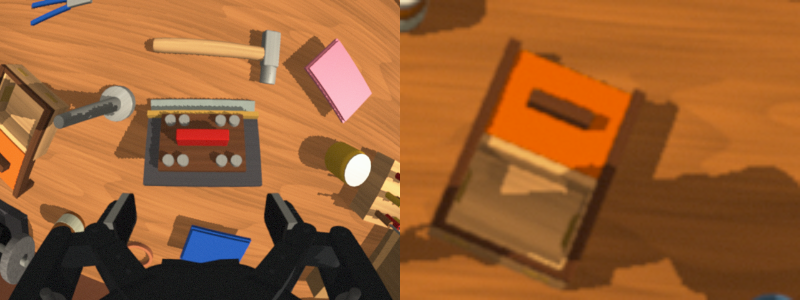

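The left half (wrist) shows the red bar at full-size pixels (323,219), about 85 × 27 px, with the block on the rest. The right half (top) shows the cover now open and the recess bare. I'll measure both.

```bash
python3 - <<'E'
from h import *
d=np.load('w5.npz'); P=(d['p'],d['r']); f=cv2.imread('pics/w5.png')[:,:,::-1]
c=blob(f,(0,170,60),(4,255,255),(250,190,400,260)); b=cv2.boxPoints(cv2.minAreaRect(c.astype(np.float32)))
b=b[np.argsort(b[:,1])]; top=b[:2].mean(0); bot=b[2:].mean(0); print(b.tolist())
print('red column',f[195:240:1,323,0].tolist())
l=plane('wrist',[top,bot],72.4,P); m=plane('wrist',[bot],60.3,P)[0]
u=b[:2][np.argsort(b[:2,0])]; e=plane('wrist',u,72.4,P); v=e[1]-e[0]; yaw=np.arctan2(-v[0],v[1])%np.pi; L=np.linalg.norm(v)
print('ends',e.round(1).tolist(),'len',L,'block yaw',yaw)
if yaw>np.pi/2: yaw-=np.pi
ux=np.array([np.cos(yaw),np.sin(yaw),0])
print('grip from low edge',l[0]+6.55*ux,' from base edge',m-21.5*ux, yaw)
# low edge triangulated with the top camera: candidate heights
t=d['t']; ct=blob(t,(0,170,60),(4,255,255),(205,225,300,300)); r=cv2.minAreaRect(ct.astype(np.float32))
print('top rect',r); bt=cv2.boxPoints(r); bt=bt[np.argsort(bt[:,1])]; print('tri lower edge',tri(rays('wrist',[top],P),rays('top',[bt[2:].mean(0)])),'base edge',tri(rays('wrist',[bot],P),rays('top',[bt[:2].mean(0)])))
# cover now, handle
g=cv2.cvtColor(t,cv2.COLOR_RGB2HSV)
o=blob(t,(6,200,120),(17,255,255),(360,170,450,260)); q=cv2.minAreaRect(o.astype(np.float32)); print('cover',plane('top',cv2.boxPoints(q),56).round(1).tolist())
E
```

```text
[[281.1995544433594, 204.6212615966797], [366.3525085449219, 206.4330291748047], [280.6185607910156, 231.9280548095703], [365.7715148925781, 233.7398223876953]]
red column [75, 75, 77, 78, 72, 75, 73, 79, 77, 77, 89, 145, 192, 206, 207, 208, 211, 210, 207, 211, 213, 212, 212, 215, 214, 216, 217, 223, 208, 183, 170, 171, 175, 170, 169, 167, 164, 161, 128, 110, 105, 106, 103, 106, 111]
ends [[475.4, 126.0, 72.4], [451.3, 196.0, 72.4]] len 74.03186285638226 block yaw 0.33251369900048433
grip from low edge [469.71189963 163.13068777  72.4       ]  from base edge [469.52842392 163.31373644  60.3       ] 0.33251369900048433
top rect ((254.0181427001953, 266.9689636230469), (8.907264709472656, 28.65594482421875), 75.25643920898438)
tri lower edge (array([459.74397947, 159.44132779,  94.48506209]), np.float64(0.7293691357792844)) base edge (array([480.82775926, 167.04977756,  95.99193262]), np.float64(0.9635758254478963))
cover [[764.2, -86.1, 56.0], [784.6, -325.9, 56.0], [587.7, -331.1, 56.0], [568.2, -98.9, 56.0]]
```

```bash
python3 - <<'E'
from h import *
d=np.load('w5.npz'); P=(d['p'],d['r'])
c=blob(d['sd'],(0,170,60),(4,255,255),(255,260,345,365)); b=cv2.approxPolyDP(c,2,True).reshape(-1,2); print('side poly',b.tolist())
s=cv2.boxPoints(cv2.minAreaRect(c.astype(np.float32))); s=s[np.argsort(s[:,1])]; s=s[:2][np.argsort(s[:2,0])]; print(s)
print('low corner -y',tri(rays('wrist',[[281,204.6]],P),rays('side',[s[1]])))
print('high corner -y',tri(rays('wrist',[[281,223.5]],P),rays('side',[s[0]])))
for z in(88,92,96):
    e=plane('wrist',[[280.7,204.4],[366.8,206.4]],z,P); h=plane('wrist',[[281,223.5],[366,225]],z+9.2,P); print(z,np.linalg.norm(e[1]-e[0]),np.linalg.norm((h-e)[0,:2]),'mid',((e+h)/2).mean(0).round(1), 'corner',e[0].round(1),'yaw',np.arctan2(-(e[1]-e[0])[0],(e[1]-e[0])[1]))
# rest ledge / block plate: gray heads etc not needed
E
```

```text
side poly [[316, 284], [309, 288], [300, 312], [304, 316], [313, 309], [320, 289]]
[[311.17807 282.19177]
 [321.58902 286.0959 ]]
low corner -y (array([472.73153065, 126.15124501,  83.98744536]), np.float64(0.34163104295336755))
high corner -y (array([489.83595984, 132.65164423,  89.59615965]), np.float64(6.2344945937702265))
88 71.1627808209529 13.984304438861281 mid [466.9 162.   92.6] corner [471.9 126.1  88. ] yaw 0.33051866233562527
92 70.2148139645952 13.767996219151922 mid [466.  161.6  96.6] corner [471.  126.2  92. ] yaw 0.3305186623356253
96 69.26684710823749 13.551705343965569 mid [465.2 161.3 100.6] corner [470.1 126.3  96. ] yaw 0.3305186623356253
```

Request:
drive_tool([
  [[2, 2, 20], 0.02],
  [[2, 2, 55], 0.02],
  [[2, 2, 90], 0.02],
  [[2, 2, 120], 0.02],
  [[2, 2, 145], 0.02],
  [[2, 2, 160], 0.02],
  [[2, 2, 163], 0.02],
  [[2, 2, 163], 0.02],
], grip=1)

```text
time_s: 13.1
tool_pos: [474.4, 165.0, 54.9]
tool_rot: [-3.141, 0.001, -2.806]
force: [-0.4, 0.7, 0.0]
width: 85.6
finger_force: 0.0
```

Request:
drive_tool([
  [[0, 0, 2], 0],
  [[0, 0, 4], 0],
  [[0, 0, 6], 0],
  [[0, 0, 6], 0],
])

```text
time_s: 13.6
tool_pos: [473.6, 164.9, 48.1]
tool_rot: [-3.142, -0.0, -2.805]
force: [-0.2, 0.8, 0.6]
width: 84.8
finger_force: 0.0
```

Request:
drive_tool([
  [[0, 0, 2], 0],
  [[0, 0, 4], 0],
  [[0, 0, 4], 0],
])

```text
time_s: 13.98
tool_pos: [473.5, 164.9, 44.0]
tool_rot: [-3.142, -0.001, -2.805]
force: [-0.1, 1.0, 1.2]
width: 85.5
finger_force: 0.0
```

Request:
drive_tool([
  [[0, 0, 2], 0],
  [[0, 0, 3], 0],
  [[0, 0, 3], 0],
])

```text
time_s: 14.35
tool_pos: [473.6, 164.9, 41.2]
tool_rot: [-3.142, -0.0, -2.805]
force: [0.1, -0.7, -0.5]
width: 85.4
finger_force: 0.0
```

```bash
python3 - <<'E'
from h import *
f=viewer.grab_frame('side'); w=viewer.grab_frame('wrist')
cv2.imwrite('pics/w6.png',np.hstack([cv2.resize(f[245:335,250:370],(400,300),interpolation=cv2.INTER_CUBIC),cv2.resize(w[130:370,160:480],(400,300))])[:,:,::-1])
E
```

```text
(no output)
```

View pics/w6.png

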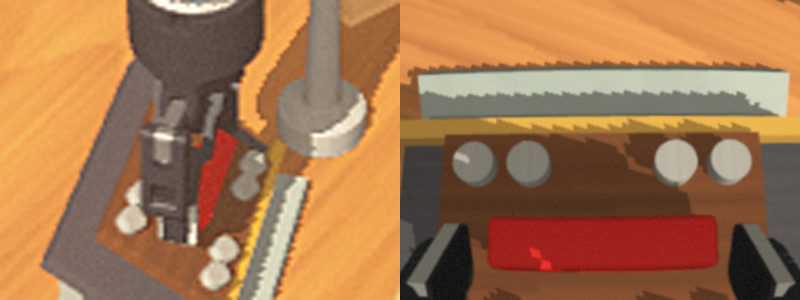

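The fingers straddle the bar ends evenly: bar at cols 488–717, pads at 470 and 730 in the right half. I'll close now.

Request:
drive_tool([
  [[0, 0, 0], 0],
  [[0, 0, 0], 0],
  [[0, 0, 0], 0],
  [[0, 0, 0], 0],
], grip=-1)

```text
time_s: 14.95
tool_pos: [473.8, 165.4, 41.9]
tool_rot: [3.141, 0.001, -2.805]
force: [-2.0, 0.5, 5.9]
width: 68.6
finger_force: 68.7
```

Request:
drive_tool([
  [[0, 0, -3], 0],
  [[0, 0, -10], 0],
  [[0, 0, -22], 0],
  [[0, 0, -40], 0],
  [[0, 0, -40], 0],
])

```text
time_s: 15.58
tool_pos: [475.5, 165.3, 83.1]
tool_rot: [-3.141, 0.004, -2.805]
force: [-0.2, 0.6, -4.2]
width: 68.1
finger_force: 68.6
```

The block is held. I'll lift it clear, then check its tilt and a free spot at about (620, 30) for levelling it.

Request:
drive_tool([
  [[0, 0, -20], 0],
  [[0, 0, -50], 0],
  [[0, 0, -85], 0],
  [[0, 0, -115], 0],
  [[0, 0, -135], 0],
  [[0, 0, -142], 0],
  [[0, 0, -142], 0],
])

```text
time_s: 16.45
tool_pos: [473.7, 164.9, 222.9]
tool_rot: [-3.142, -0.0, -2.805]
force: [1.0, -0.3, -3.9]
width: 68.0
finger_force: 69.5
```

```bash
cat > bar.py <<'E'
from h import *
from workcell import get_state
def bar():
    s=get_state(); f=viewer.grab_frame('wrist'); cv2.imwrite('pics/b%.2f.png'%s['time_s'],f[:,:,::-1])
    c=blob(f,(0,170,40),(4,255,255),(200,150,440,400)); r=cv2.minAreaRect(c.astype(np.float32))
    print(s['time_s'],s['tool_pos'].round(1),'red',np.round(r[0],1),np.round(r[1],1),round(r[2],2)); x=int(r[0][0])
    col=f[:,x].astype(int); y0,y1=c[:,1].min(),c[:,1].max(); print('rows',y0,y1,col[y0-2:y1+4,0].tolist())
    hd=(f.max(2)>120)&(np.ptp(f,axis=2)<25); hd=hd.astype(np.uint8)
    n,l,st,ce=cv2.connectedComponentsWithStats(hd); print('grey',[(ce[i].round().tolist(),int(st[i,4])) for i in range(1,n) if st[i,4]>60])
E
python3 - <<'E'
from bar import *
bar()
t=np.load('w5.npz')['t']
def proj(n,X):
    c=viewer.calibration(n); q=c['R']@X+c['t']; return np.array([q[0]/q[2]*c['fx']+c['cx'],q[1]/q[2]*c['fy']+c['cy']])
for X in((620,30,0),(620,110,0),(620,-50,0),(690,30,0),(550,30,0)):
    u=proj('top',np.array(X,float)).astype(int); print(X,u,t[u[1],u[0]])
print('jar,bangle,blue,mandrel,tin',plane('top',[[340,178],[284,162],[249,205],[314,276],[148,285]],5).round().tolist())
E
```

```text
16.45 [473.7 164.9 222.9] red [320.4 323.7] [ 44.5 183. ] 89.62
rows 301 346 [83, 89, 91, 100, 127, 136, 146, 154, 161, 158, 158, 160, 161, 161, 160, 164, 160, 163, 158, 158, 158, 165, 163, 158, 163, 160, 163, 160, 160, 162, 159, 161, 163, 169, 165, 160, 163, 164, 165, 162, 164, 159, 160, 154, 142, 133, 139, 150, 131, 123, 122]
grey [([133.0, 9.0], 70), ([419.0, 66.0], 74), ([420.0, 115.0], 201), ([429.0, 123.0], 105), ([192.0, 170.0], 1120), ([320.0, 168.0], 2427), ([138.0, 179.0], 122), ([96.0, 200.0], 208), ([217.0, 258.0], 696), ([260.0, 258.0], 796), ([569.0, 267.0], 1583), ([417.0, 267.0], 112), ([371.0, 267.0], 120), ([205.0, 352.0], 78), ([435.0, 352.0], 76), ([83.0, 385.0], 131), ([260.0, 396.0], 479), ([376.0, 394.0], 288), ([393.0, 395.0], 103), ([14.0, 424.0], 648), ([45.0, 422.0], 116)]
(620, 30, 0) [312 223] [197 113  41]
(620, 110, 0) [283 220] [187 106  37]
(620, -50, 0) [341 225] [196 112  40]
(690, 30, 0) [314 198] [192 109  41]
(550, 30, 0) [310 248] [191 109  41]
jar,bangle,blue,mandrel,tin [[755.0, -35.0, 5.0], [789.0, 126.0, 5.0], [656.0, 210.0, 5.0], [474.0, 14.0, 5.0], [413.0, 452.0, 5.0]]
```

Request:
drive_tool([
  [[-10, -18, 0], 0],
  [[-28, -53, 0], 0],
  [[-47, -88, 0], 0],
  [[-66, -123, 0], 0],
  [[-84, -158, 20], 0],
  [[-94, -176, 50], 0],
  [[-94, -176, 85], 0],
  [[-94, -176, 120], 0],
  [[-94, -176, 155], 0],
  [[-94, -176, 185], 0],
  [[-94, -176, 200], 0],
  [[-94, -176, 208], 0],
  [[-94, -176, 208], 0],
])

```text
time_s: 18.12
tool_pos: [620.8, 29.5, 15.3]
tool_rot: [-3.141, 0.0, -2.806]
force: [-0.7, 0.1, -3.6]
width: 68.6
finger_force: 69.3
```

Request:
drive_tool([
  [[0, 0, 4], 0],
  [[0, 0, 8], 0],
  [[0, 0, 11], 0],
  [[0, 0, 14], 0],
  [[0, 0, 14], 0],
])

```text
time_s: 18.75
tool_pos: [622.1, 30.2, 4.7]
tool_rot: [-3.141, 0.004, -2.805]
force: [-5.2, 1.5, 14.4]
width: 68.6
finger_force: 71.7
```

Request:
drive_tool([
  [[0, 0, 3], 0],
  [[0, 0, 6], 0],
  [[0, 0, 9], 0],
  [[0, 0, 9], 0],
])

```text
time_s: 19.25
tool_pos: [630.0, 32.7, 0.7]
tool_rot: [-3.14, 0.02, -2.803]
force: [1.7, 7.3, 26.1]
width: 68.2
finger_force: 75.0
```

Request:
drive_tool([
  [[0, 0, 2], 0],
  [[0, 0, 4], 0],
  [[0, 0, 6], 0],
  [[0, 0, 6], 0],
])

```text
time_s: 19.75
tool_pos: [634.8, 34.4, -2.8]
tool_rot: [-3.14, 0.029, -2.802]
force: [5.9, 11.8, 30.7]
width: 67.8
finger_force: 77.7
```

```bash
python3 -c "
from bar import *
bar(); print(get_state()['force'])"
```

```text
19.75 [634.8  34.4  -2.8] red [320.  322.5] [ 49. 188.] 90.0
rows 298 347 [97, 92, 99, 102, 101, 103, 102, 102, 104, 106, 121, 137, 154, 158, 163, 170, 173, 173, 174, 175, 169, 171, 170, 171, 169, 172, 168, 171, 173, 171, 172, 172, 170, 171, 170, 174, 172, 170, 167, 172, 177, 170, 168, 169, 168, 170, 168, 170, 166, 163, 155, 150, 136, 145, 150]
grey [([405.0, 18.0], 189), ([444.0, 7.0], 450), ([542.0, 3.0], 157), ([550.0, 158.0], 5593), ([210.0, 250.0], 688), ([256.0, 251.0], 644), ([205.0, 352.0], 84), ([435.0, 352.0], 80), ([268.0, 376.0], 65)]
[ 6.11025559 13.34674638 30.82159102]
```

The force pushes the tool along +x because the low edge sticks, so the pivot must move outward as the block levels. I'll follow it.

Request:
drive_tool([
  [[-6, 0, 0], 0],
  [[-12, 0, 0], 0],
  [[-18, 0, 0], 0],
  [[-22, 0, 0], 0],
  [[-22, 0, 0], 0],
])

```text
time_s: 20.42
tool_pos: [643.1, 37.2, -10.7]
tool_rot: [-3.14, 0.003, -2.805]
force: [-2.8, 0.4, 11.3]
width: 68.4
finger_force: 76.6
```

```bash
python3 -c "
from bar import *
bar(); print(get_state()['force'])"
```

```text
20.425 [643.1  37.2 -10.7] red [320.5 319.3] [ 57.6 191.1] 89.62
rows 290 348 [90, 91, 94, 101, 108, 107, 111, 111, 109, 110, 111, 111, 113, 112, 109, 112, 112, 112, 112, 114, 123, 138, 150, 158, 160, 163, 168, 167, 168, 169, 168, 163, 166, 165, 167, 167, 164, 170, 165, 165, 168, 167, 165, 170, 165, 166, 165, 165, 164, 165, 164, 165, 162, 167, 162, 165, 169, 165, 159, 153, 152, 150, 151, 152]
grey [([550.0, 40.0], 168), ([563.0, 155.0], 5812), ([221.0, 235.0], 118), ([267.0, 229.0], 61), ([201.0, 253.0], 118), ([435.0, 352.0], 82), ([205.0, 352.0], 81), ([269.0, 367.0], 76)]
[-3.1595921   1.0596264  11.17409886]
```

Request:
drive_tool([
  [[-2, 0, 3], 0],
  [[-3, 0, 6], 0],
  [[-3, 0, 8], 0],
  [[-3, 0, 8], 0],
])

```text
time_s: 20.98
tool_pos: [649.0, 39.3, -17.2]
tool_rot: [-3.14, 0.01, -2.804]
force: [1.4, 2.9, 13.3]
width: 68.5
finger_force: 77.3
```

```bash
python3 -c "
from bar import *
bar(); print(get_state()['force'],get_state()['wrist_torque'],get_state()['tool_rot'])
import glob; print(glob.glob('pics/b2*'))"
```

```text
20.975 [649.   39.3 -17.2] red [320. 317.] [ 64. 194.] 90.0
rows 285 349 [85, 91, 96, 113, 121, 123, 115, 122, 120, 120, 117, 119, 120, 123, 124, 122, 121, 119, 120, 123, 119, 120, 122, 122, 119, 123, 123, 128, 132, 142, 151, 159, 164, 156, 160, 164, 169, 163, 165, 165, 165, 162, 163, 163, 163, 161, 161, 164, 161, 166, 163, 163, 163, 164, 161, 162, 163, 161, 161, 160, 161, 159, 161, 161, 160, 153, 143, 141, 145, 139]
grey [([575.0, 157.0], 5367), ([215.0, 227.0], 155), ([262.0, 223.0], 102), ([205.0, 352.0], 83), ([435.0, 352.0], 77), ([273.0, 358.0], 97)]
[ 0.63696183  3.52797148 12.55436407] [0.64445717 0.43830573 0.06757377] [-3.1403023   0.00975822 -2.80422663]
['pics/b20.43.png', 'pics/b20.98.png']
```

Request:
drive_tool([
  [[0, 0, 3], 0],
  [[0, 0, 6], 0],
  [[0, 0, 6], 0],
])

```text
time_s: 21.4
tool_pos: [650.1, 39.6, -18.5]
tool_rot: [-3.14, 0.013, -2.804]
force: [-7.5, 2.7, 39.0]
width: 68.5
finger_force: 80.2
```

```bash
python3 -c "
from bar import *
bar(); print(get_state()['force'],get_state()['wrist_torque'],get_state()['tool_rot'])"
```

```text
21.4 [650.1  39.6 -18.5] red [320.5 317.3] [195.1  65.7] 0.36
rows 284 350 [88, 82, 81, 103, 122, 121, 120, 117, 119, 124, 127, 124, 120, 122, 122, 121, 120, 123, 128, 124, 122, 124, 124, 123, 120, 126, 122, 124, 126, 127, 133, 146, 154, 157, 158, 164, 164, 164, 160, 164, 164, 158, 163, 162, 161, 160, 161, 162, 162, 165, 159, 165, 160, 158, 164, 159, 165, 159, 159, 161, 160, 158, 158, 158, 158, 159, 157, 145, 141, 142, 142, 143]
grey [([583.0, 75.0], 123), ([577.0, 161.0], 5009), ([214.0, 225.0], 174), ([262.0, 222.0], 124), ([205.0, 352.0], 84), ([435.0, 352.0], 78), ([269.0, 357.0], 119)]
[-8.58953905  2.72298176 39.10579294] [0.9643194  2.46472149 0.06453647] [-3.13973863  0.01303791 -2.80401322]
```

Force jumped to 39 N with no more travel, and the bar's side and top rows match a level block. It is flat on the bench. The bar sits about 9 mm off the pad centre, so I'll regrip it centred.

Request:
drive_tool([
  [[0, 0, -8], 0],
  [[0, 0, -10], 0],
])

```text
time_s: 21.7
tool_pos: [644.6, 38.0, -17.0]
tool_rot: [-3.141, 0.001, -2.805]
force: [-0.3, 0.5, -2.9]
width: 68.4
finger_force: 75.2
```

Request:
drive_tool([
  [[0, 0, 0], 0],
  [[0, 0, 0], 0],
  [[0, 0, 0], 0],
  [[3, 0, 0], 0],
  [[3, 0, 0], 0],
], grip=1)

```text
time_s: 22.32
tool_pos: [641.0, 37.0, -17.8]
tool_rot: [3.142, -0.0, -2.806]
force: [0.1, 0.6, -0.3]
width: 85.5
finger_force: 0.0
```

```bash
cat >> bar.py <<'E'
def edges(depth):
    s=get_state(); f=viewer.grab_frame('wrist')
    c=blob(f,(0,170,40),(4,255,255),(200,150,440,400)); r=cv2.minAreaRect(c.astype(np.float32)); x=int(r[0][0])
    g=np.diff(cv2.GaussianBlur(f[:,x-8:x+9,0].mean(1).reshape(-1,1),(1,5),0).ravel()); y0,y1=c[:,1].min(),c[:,1].max()
    n=y0+8+np.argmax(g[y0+8:y1-8])+.5; fr=y1+.5
    T=[77.1-np.tan((q-244.7)/371.6+.305)*depth for q in(n,fr)]
    Y=[np.tan((q-320.2)/371.6)*np.hypot(depth,77) for q in (c[:,0].min()-.5,c[:,0].max()+.5)]
    print('near/far edge x',np.round(T,1),'centre',np.mean(T).round(1),'y ends',np.round(Y,1),np.mean(Y).round(1),'ang',r[2],s['tool_pos'].round(1),s['force'].round(1),s['time_s'])
E
python3 -c "
from bar import *
edges(113)"
```

```text
near/far edge x [14.  -1.6] centre 6.2 y ends [-36.4  36.3] -0.1 ang 0.3580939471721649 [641.   37.  -17.8] [ 0.1  0.6 -0.3] 22.325
```

Request:
drive_tool([
  [[3, 0, 0], 0],
  [[6, 0, 1], 0],
  [[6, 0, 1], 0],
])

```text
time_s: 22.75
tool_pos: [635.2, 35.0, -18.9]
tool_rot: [3.141, -0.001, -2.806]
force: [0.2, 0.3, -1.4]
width: 85.8
finger_force: 0.0
```

Request:
drive_tool([
  [[0, 0, 0], 0],
  [[0, 0, 0], 0],
  [[0, 0, 0], 0],
  [[0, 0, 0], 0],
], grip=-1)

```text
time_s: 23.25
tool_pos: [636.0, 35.1, -18.3]
tool_rot: [-3.141, 0.001, -2.805]
force: [0.1, 0.4, 5.0]
width: 68.9
finger_force: 70.4
```

```bash
python3 -c "
from bar import *
edges(112)"
```

```text
near/far edge x [ 8.5 -6.9] centre 0.8 y ends [-35.8  35.6] -0.1 ang 90.0 [636.   35.1 -18.3] [0.1 0.4 5. ] 23.25
```

Request:
drive_tool([
  [[0, 0, -15], 0],
  [[0, 0, -50], 0],
  [[0, 0, -90], 0],
  [[10, -12, -120], 0.05],
  [[30, -34, -132], 0.15],
  [[55, -63, -132], 0.26],
  [[80, -91, -132], 0.37],
  [[105, -120, -132], 0.48],
  [[128, -146, -132], 0.58],
  [[142, -162, -132], 0.64],
  [[148, -169, -132], 0.67],
  [[148, -169, -132], 0.67],
  [[148, -169, -132], 0.67],
])

```text
time_s: 24.92
tool_pos: [552.1, -172.3, 113.3]
tool_rot: [3.141, -0.0, 2.81]
force: [0.2, -0.4, -4.0]
width: 69.1
finger_force: 69.6
```

```bash
python3 -c "
from bar import *
edges(112); print(get_state()['tool_rot'])
w=viewer.grab_frame('wrist');cv2.imwrite('pics/ins.png',w[:,:,::-1])
s=viewer.grab_frame('side');cv2.imwrite('pics/ins_s.png',s[:,:,::-1])
# case orange cover edges & wood rim brightness in top/wrist: rail outer ends via dark mask printed as row scan
h=cv2.cvtColor(w,cv2.COLOR_RGB2HSV)
for r in (60,90,120,150): print(r,[(x,int(h[r,x,0]),int(h[r,x,1]),int(h[r,x,2])) for x in range(120,540,12)])
"
```

```text
near/far edge x [ 8.9 -6.9] centre 1.0 y ends [-35.4  35.6] 0.1 ang 90.0 [ 552.1 -172.3  113.3] [ 0.2 -0.4 -4. ] 24.925
[3.14121442e+00 2.94613490e-05 2.80959907e+00]
60 [(120, 14, 164, 231), (132, 13, 167, 222), (144, 13, 167, 214), (156, 13, 168, 220), (168, 13, 167, 222), (180, 13, 166, 217), (192, 14, 165, 227), (204, 14, 166, 224), (216, 14, 166, 221), (228, 13, 168, 216), (240, 14, 168, 223), (252, 13, 162, 223), (264, 15, 160, 241), (276, 14, 163, 236), (288, 14, 164, 231), (300, 14, 162, 235), (312, 13, 162, 231), (324, 13, 164, 227), (336, 14, 171, 215), (348, 13, 164, 223), (360, 14, 165, 225), (372, 13, 163, 229), (384, 14, 168, 219), (396, 14, 168, 218), (408, 13, 163, 221), (420, 14, 162, 224), (432, 14, 162, 231), (444, 14, 169, 226), (456, 14, 166, 229), (468, 13, 168, 208), (480, 14, 165, 133), (492, 22, 31, 148), (504, 22, 30, 195), (516, 22, 33, 194), (528, 23, 34, 137)]
90 [(120, 13, 161, 223), (132, 13, 165, 218), (144, 13, 165, 220), (156, 13, 164, 216), (168, 13, 168, 215), (180, 14, 161, 235), (192, 15, 164, 238), (204, 14, 165, 233), (216, 14, 164, 233), (228,
[... 1314 characters left out ...]
, 233), (144, 14, 162, 230), (156, 13, 168, 216), (168, 13, 164, 210), (180, 14, 168, 211), (192, 13, 168, 199), (204, 13, 167, 220), (216, 13, 168, 217), (228, 13, 164, 222), (240, 14, 169, 208), (252, 15, 166, 206), (264, 16, 168, 214), (276, 15, 149, 187), (288, 14, 143, 187), (300, 15, 140, 179), (312, 15, 146, 177), (324, 15, 143, 176), (336, 15, 139, 174), (348, 15, 138, 159), (360, 16, 145, 130), (372, 16, 166, 140), (384, 17, 162, 137), (396, 16, 170, 212), (408, 14, 160, 210), (420, 14, 170, 210), (432, 14, 167, 229), (444, 14, 162, 230), (456, 14, 161, 230), (468, 14, 162, 231), (480, 14, 167, 229), (492, 14, 160, 233), (504, 13, 165, 225), (516, 14, 161, 235), (528, 13, 167, 225)]
```

Request:
drive_tool([
  [[0.3, -1.5, 20], 0],
  [[0.3, -1.5, 45], 0],
  [[0.3, -1.5, 65], 0],
  [[0.3, -1.5, 76], 0],
  [[0.3, -1.5, 76], 0],
])

```text
time_s: 25.7
tool_pos: [550.4, -174.0, 36.7]
tool_rot: [3.142, -0.002, 2.808]
force: [0.5, -0.9, -3.2]
width: 68.8
finger_force: 69.6
```

Request:
drive_tool([
  [[0, 0, 3], 0],
  [[0, 0, 6], 0],
  [[0, 0, 9], 0],
  [[0, 0, 10], 0],
  [[0, 0, 10], 0],
])

```text
time_s: 26.32
tool_pos: [550.8, -174.6, 27.2]
tool_rot: [-3.142, -0.0, 2.808]
force: [-0.4, -0.2, -4.7]
width: 68.6
finger_force: 69.6
```

Request:
drive_tool([
  [[0, 0, 2], 0],
  [[0, 0, 4], 0],
  [[0, 0, 6], 0],
  [[0, 0, 6], 0],
])

```text
time_s: 26.82
tool_pos: [550.6, -174.6, 24.2]
tool_rot: [-3.141, 0.001, 2.808]
force: [-9.3, 3.3, 16.9]
width: 69.0
finger_force: 72.5
```

Request:
drive_tool([
  [[0, 0, 2], 0],
  [[0, 0, 4], 0],
  [[0, 0, 6], 0],
  [[0, 0, 6], 0],
])

```text
time_s: 27.32
tool_pos: [548.1, -173.7, 17.5]
tool_rot: [-3.141, -0.004, 2.808]
force: [-13.5, 5.3, 18.4]
width: 68.5
finger_force: 74.7
```

The force points along case −x, so the block is catching on the +x rim. I'll back up and shift about 3 mm toward −x.

Request:
drive_tool([
  [[1, 0, -6], 0],
  [[3, 0, -12], 0],
  [[3, 0, -14], 0],
  [[3, 0, -14], 0],
])

```text
time_s: 27.82
tool_pos: [548.6, -173.9, 29.4]
tool_rot: [-3.142, 0.001, 2.808]
force: [-0.7, 0.1, -3.4]
width: 68.8
finger_force: 71.8
```

```bash
python3 -c "
from bar import *
edges(112); print(get_state()['tool_rot'])
w=viewer.grab_frame('wrist');s=viewer.grab_frame('side')
cv2.imwrite('pics/w7.png',np.hstack([cv2.resize(w[100:385,130:510],(400,300)),cv2.resize(s[165:255,310:430],(400,300),interpolation=cv2.INTER_CUBIC)])[:,:,::-1])"
```

```text
near/far edge x [10.2 -6.4] centre 1.9 y ends [-35.8  36. ] 0.1 ang 89.59933471679688 [ 548.6 -173.9   29.4] [-0.7  0.1 -3.4] 27.825
[-3.14151847e+00  2.98400114e-04  2.80776432e+00]
```

View pics/w7.png

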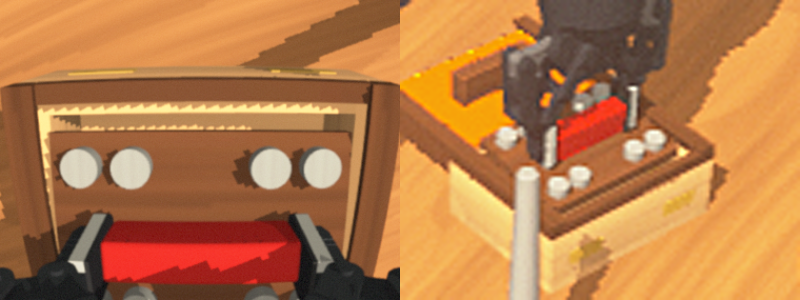

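The view shows the block level over the recess, with a gap of 3–4 mm at the −x rim (crop rows 113–130) and both y sides even. So it needs about 1 mm more toward −x, then down.

Request:
drive_tool([
  [[1, 0, 4], 0],
  [[1, 0, 7], 0],
  [[1, 0, 10], 0],
  [[1, 0, 12], 0],
  [[1, 0, 12], 0],
])

```text
time_s: 28.6
tool_pos: [546.8, -173.2, 17.0]
tool_rot: [-3.142, -0.001, 2.808]
force: [-0.4, 1.6, -4.5]
width: 68.6
finger_force: 71.8
```

Request:
drive_tool([
  [[0, 0, 4], 0],
  [[0, 0, 8], 0],
  [[0, 0, 12], 0],
  [[0, 0, 15], 0],
  [[0, 0, 15], 0],
])

```text
time_s: 29.22
tool_pos: [547.0, -172.8, 1.8]
tool_rot: [3.141, -0.001, 2.808]
force: [0.3, 1.9, -5.0]
width: 68.5
finger_force: 71.9
```

Request:
drive_tool([
  [[0, 0, 2], 0],
  [[0, 0, 4], 0],
  [[0, 0, 6], 0],
  [[0, 0, 8], 0],
  [[0, 0, 8], 0],
])

```text
time_s: 29.85
tool_pos: [547.1, -172.9, -5.2]
tool_rot: [3.141, 0.0, 2.808]
force: [-3.5, 4.6, 3.8]
width: 68.5
finger_force: 72.9
```

Request:
drive_tool([
  [[0, 0, 2], 0],
  [[0, 0, 4], 0],
  [[0, 0, 6], 0],
  [[0, 0, 6], 0],
])

```text
time_s: 30.35
tool_pos: [547.5, -173.0, -6.2]
tool_rot: [-3.141, 0.003, 2.809]
force: [-15.5, 9.3, 39.2]
width: 69.0
finger_force: 77.2
```

Request:
drive_tool([
  [[0, 0, 2], 0],
  [[0, 0, 4], 0],
  [[0, 0, 4], 0],
])

```text
time_s: 30.72
tool_pos: [547.7, -173.1, -6.4]
tool_rot: [-3.141, 0.004, 2.809]
force: [-24.4, 12.2, 66.7]
width: 68.9
finger_force: 80.5
```

Request:
drive_tool([
  [[0, 0, -6], 0],
  [[0, 0, -11], 0],
  [[0, 0, -11], 0],
])

```text
time_s: 31.1
tool_pos: [547.1, -172.9, -4.3]
tool_rot: [3.141, -0.0, 2.808]
force: [-3.5, 3.6, 4.8]
width: 68.7
finger_force: 72.9
```

Request:
drive_tool([
  [[0, 0, 0], 0],
  [[0, 0, 0], 0],
  [[0, 0, 0], 0],
  [[0, 0, -15], 0],
  [[0, 0, -40], 0],
  [[0, 0, -55], 0],
  [[0, 0, -55], 0],
], grip=0.9)

```text
time_s: 31.98
tool_pos: [548.7, -174.0, 52.2]
tool_rot: [-3.141, 0.004, 2.808]
force: [0.6, 0.3, 0.3]
width: 81.5
finger_force: 0.0
```

```bash
python3 -c "
from bar import *
z=get_state()['tool_pos'][2]; d=z+171.5-48
edges(d); edges(d-4); bar()"
```

```text
near/far edge x [ 8.6 -8.9] centre -0.2 y ends [-35.9  38.3] 1.2 ang 90.0 [ 548.7 -174.    52.2] [0.6 0.3 0.3] 31.975
near/far edge x [ 8.6 -8.7] centre -0.1 y ends [-35.2  37.6] 1.2 ang 90.0 [ 547.8 -173.7   51. ] [-0.7 -0.6 -1. ] 32.025
32.075 [ 547.1 -173.3   50.2] red [322.5 285. ] [ 40. 141.] 90.0
rows 265 305 [139, 128, 126, 123, 129, 131, 130, 132, 132, 133, 133, 151, 189, 222, 235, 240, 243, 244, 245, 243, 243, 245, 245, 243, 242, 243, 242, 242, 243, 242, 243, 242, 240, 241, 241, 241, 241, 240, 242, 240, 233, 209, 149, 103, 89, 89]
grey [([626.0, 29.0], 465), ([550.0, 60.0], 547), ([571.0, 106.0], 449), ([409.0, 225.0], 429), ([448.0, 334.0], 610), ([192.0, 332.0], 561), ([242.0, 329.0], 345), ([409.0, 329.0], 88), ([275.0, 332.0], 341), ([15.0, 451.0], 231)]
```

The block stopped at −6.4 where −10.3 was expected. Either it slid about 4 mm up in the pads when it caught the rim, or it is still proud. I'll press on the bar top with shut fingers to decide; seated, contact should come at a reported z of about 20.6.

Request:
drive_tool([
  [[0, 0, 0], 0],
  [[0, 0, 0], 0],
  [[0, 0, 4], 0],
  [[0, 0, 10], 0],
  [[0, 0, 16], 0],
  [[0, 0, 20], 0],
  [[0, 0, 20], 0],
], grip=-1)

```text
time_s: 33.0
tool_pos: [546.7, -173.1, 29.8]
tool_rot: [-3.142, -0.001, 2.808]
force: [-1.1, -1.1, 0.8]
width: -0.3
finger_force: 0.0
```

Request:
drive_tool([
  [[0, 0, 2], 0],
  [[0, 0, 4], 0],
  [[0, 0, 6], 0],
  [[0, 0, 6], 0],
])

```text
time_s: 33.5
tool_pos: [547.9, -173.6, 24.8]
tool_rot: [-3.141, 0.002, 2.808]
force: [0.6, -1.1, 2.4]
width: -0.2
finger_force: 1.1
```

Request:
drive_tool([
  [[0, 0, 2], 0],
  [[0, 0, 4], 0],
  [[0, 0, 4], 0],
])

```text
time_s: 33.88
tool_pos: [548.2, -173.5, 21.5]
tool_rot: [3.142, 0.002, 2.808]
force: [-0.4, 0.7, 7.0]
width: -0.3
finger_force: 3.9
```

Request:
drive_tool([
  [[0, 0, 2], 0],
  [[0, 0, 4], 0],
  [[0, 0, 4], 0],
])

```text
time_s: 34.25
tool_pos: [548.0, -174.6, 20.0]
tool_rot: [-3.139, 0.004, 2.808]
force: [-7.1, 0.7, 24.5]
width: 0.1
finger_force: 12.1
```

Request:
drive_tool([
  [[0, 0, 2], 0],
  [[0, 0, 4], 0],
  [[0, 0, 4], 0],
  [[0, 0, 4], 0],
])

```text
time_s: 34.75
tool_pos: [548.2, -174.6, 19.8]
tool_rot: [-3.139, 0.005, 2.808]
force: [-17.0, 3.9, 51.0]
width: -0.5
finger_force: 25.4
```

Request:
drive_tool([
  [[0, 0, -8], 0],
  [[0, 0, -20], 0],
  [[0, 0, -40], 0],
  [[0, 0, -50], 0],
  [[0, 0, -50], 0],
  [[0, 0, -50], 0],
])

```text
time_s: 35.5
tool_pos: [546.6, -173.0, 61.4]
tool_rot: [3.142, -0.001, 2.808]
force: [0.3, -0.9, -0.1]
width: -0.2
finger_force: 0.0
```

```bash
python3 -c "
from bar import *
z=get_state()['tool_pos'][2]; d=z+171.5-48
edges(d); bar()"
```

```text
near/far edge x [  5. -11.] centre -3.0 y ends [-35.2  35.6] 0.2 ang 90.0 [ 546.6 -173.    61.4] [ 0.3 -0.9 -0.1] 35.5
35.55 [ 546.4 -173.    61.3] red [320. 277.] [ 40. 128.] 90.0
rows 257 297 [143, 146, 153, 154, 155, 157, 161, 159, 160, 161, 158, 159, 161, 161, 167, 192, 227, 239, 243, 244, 244, 244, 244, 246, 243, 243, 243, 243, 242, 243, 242, 241, 243, 243, 242, 242, 241, 242, 242, 242, 231, 167, 74, 36, 32, 39]
grey [([620.0, 30.0], 599), ([540.0, 72.0], 651), ([557.0, 106.0], 265), ([247.0, 214.0], 68), ([401.0, 222.0], 453), ([309.0, 320.0], 554), ([331.0, 318.0], 496), ([282.0, 308.0], 92), ([246.0, 316.0], 298), ([394.0, 316.0], 318), ([17.0, 445.0], 341), ([501.0, 445.0], 66), ([584.0, 468.0], 683), ([13.0, 472.0], 368), ([550.0, 471.0], 161)]
```

There is a hard stop at 20.0 at 51 N, and the bar's size fits a top at 48 mm, so it is seated. I'll press once near each end of the bar to make sure it is level.

Request:
drive_tool([
  [[-3, 22, 20], 0],
  [[-3, 22, 34], 0],
  [[-3, 22, 41], 0],
  [[-3, 22, 45], 0],
  [[-3, 22, 45], 0],
])

```text
time_s: 36.22
tool_pos: [556.0, -153.4, 20.0]
tool_rot: [3.141, -0.001, 2.807]
force: [-8.7, 4.5, 20.9]
width: 0.2
finger_force: 10.7
```

Request:
drive_tool([
  [[0, 0, -8], 0],
  [[0, -22, -8], 0],
  [[0, -44, -8], 0],
  [[0, -44, -3], 0],
  [[0, -44, 0], 0],
  [[0, -44, 0], 0],
])

```text
time_s: 36.98
tool_pos: [543.0, -196.8, 20.0]
tool_rot: [-3.138, 0.002, 2.807]
force: [-7.7, -2.1, 19.6]
width: -0.3
finger_force: 9.5
```

Both ends stop at 20.0, so the block is level and seated. Next I'll go to the cover handle, gripping it lengthwise at this same yaw.

Request:
drive_tool([
  [[0, 0, -30], 0],
  [[0, 0, -75], 0],
  [[-15, 3, -94], 0],
  [[-45, 10, -94], 0],
  [[-75, 16, -94], 0],
  [[-98, 21, -94], 0],
  [[-106, 22, -94], 0],
  [[-106, 22, -94], 0],
], grip=1)

```text
time_s: 37.98
tool_pos: [649.9, -208.6, 110.7]
tool_rot: [-3.142, -0.001, 2.808]
force: [-0.3, -0.8, -0.6]
width: 85.6
finger_force: 0.0
```

```bash
python3 - <<'E'
from h import *
from workcell import get_state
s=get_state(); P=(s['tool_pos'],s['tool_rot']); f=viewer.grab_frame('wrist'); cv2.imwrite('pics/h.png',f[:,:,::-1]); print(P,s['width'],s['time_s'])
h=cv2.cvtColor(f,cv2.COLOR_RGB2HSV); o=cv2.inRange(h,(6,150,100),(17,255,255))
m=cv2.inRange(h,(0,40,20),(20,255,175)); n,l,st,ce=cv2.connectedComponentsWithStats(m[180:380,230:420])
R=Ro.from_euler('xyz',P[1]).as_matrix()
for i in range(1,n):
    if st[i,4]>400:
        x,y,w,hh,a=st[i]; x+=230;y+=180; q=plane('wrist',[[x,y],[x+w,y],[x,y+hh],[x+w,y+hh]],82,P); print((x,y,w,hh,a),((q-P[0])@R).round(1).tolist())
E
```

```text
(array([ 649.94745697, -208.63518111,  110.65245974]), array([-3.14158811e+00, -9.89131096e-04,  2.80818879e+00])) 85.60350790814161 37.975
(np.int32(408), np.int32(197), np.int32(12), np.int32(131), np.int32(774)) [[40.6, 48.1, 28.7], [40.7, 55.1, 28.7], [-42.3, 54.8, 28.6], [-42.7, 62.7, 28.6]]
(np.int32(242), np.int32(238), np.int32(141), np.int32(37), np.int32(4731)) [[16.8, -45.2, 28.7], [16.8, 34.9, 28.7], [-5.9, -46.8, 28.6], [-5.8, 36.2, 28.6]]
(np.int32(230), np.int32(294), np.int32(61), np.int32(40), np.int32(921)) [[-18.4, -55.3, 28.6], [-17.9, -18.0, 28.6], [-46.9, -58.2, 28.6], [-45.7, -18.9, 28.6]]
```

Request:
drive_tool([
  [[2, 0, 20], 0],
  [[2, 0, 45], 0],
  [[2, 0, 65], 0],
  [[2, 0, 78], 0],
  [[2, 0, 82], 0],
  [[2, 0, 82], 0],
])

```text
time_s: 38.78
tool_pos: [648.2, -208.4, 29.7]
tool_rot: [-3.141, 0.0, 2.808]
force: [-0.1, -0.1, 0.8]
width: 85.6
finger_force: 0.0
```

Request:
drive_tool([
  [[0, 0, 0], 0],
  [[0, 0, 0], 0],
  [[0, 0, 0], 0],
  [[0, 0, 0], 0],
], grip=-1)

```text
time_s: 39.28
tool_pos: [649.6, -207.2, 31.3]
tool_rot: [3.139, 0.003, 2.809]
force: [-0.7, 4.4, 4.4]
width: 68.4
finger_force: 70.1
```

Gripped at 68.4 mm. I'll slide the cover shut along tool +x and watch the force.

Request:
drive_tool([
  [[4, 0, -1], 0],
  [[14, 0, -1], 0],
  [[26, 0, -1], 0],
  [[38, 0, -1], 0],
  [[50, 0, -1], 0],
  [[62, 0, -1], 0],
  [[74, 0, -1], 0],
  [[84, 0, -1], 0],
  [[92, 0, -1], 0],
  [[92, 0, -1], 0],
])

```text
time_s: 40.52
tool_pos: [561.4, -177.2, 31.2]
tool_rot: [3.14, 0.001, 2.808]
force: [-0.1, 6.3, 7.7]
width: 68.2
finger_force: 70.1
```

Request:
drive_tool([
  [[4, 0, 0], 0],
  [[8, 0, 0], 0],
  [[11, 0, 0], 0],
  [[14, 0, 0], 0],
  [[15, 0, 0], 0],
  [[15, 0, 0], 0],
])

```text
time_s: 41.28
tool_pos: [550.3, -173.4, 31.3]
tool_rot: [3.139, 0.005, 2.808]
force: [7.2, 3.9, -0.2]
width: 68.3
finger_force: 69.4
```

Request:
drive_tool([
  [[2, 0, 0], 0],
  [[3, 0, 0], 0],
  [[3, 0, 0], 0],
])

```text
time_s: 41.65
tool_pos: [550.4, -173.4, 31.4]
tool_rot: [3.139, 0.011, 2.808]
force: [13.5, 1.0, -7.0]
width: 68.5
finger_force: 69.6
```

Request:
drive_tool([
  [[-4, 0, 0], 0],
  [[-5, 0, 0], 0],
])

```text
time_s: 41.9
tool_pos: [550.3, -173.4, 31.3]
tool_rot: [3.14, 0.002, 2.808]
force: [0.2, 5.6, 8.1]
width: 68.5
finger_force: 71.2
```

At the end stop: force rose with no more travel, and the position matches the original shut one. I'll release and lift away.

Request:
drive_tool([
  [[0, 0, 0], 0],
  [[0, 0, 0], 0],
  [[0, 0, 0], 0],
  [[0, 0, -8], 0],
  [[0, 0, -30], 0],
  [[0, 0, -70], 0],
  [[0, 0, -115], 0],
  [[0, 0, -150], 0],
  [[0, 0, -165], 0],
  [[0, 0, -165], 0],
  [[0, 0, -165], 0],
], grip=1)

```text
time_s: 43.28
tool_pos: [548.1, -173.6, 193.6]
tool_rot: [3.142, -0.003, 2.808]
force: [0.0, 0.3, 0.1]
width: 85.2
finger_force: 0.0
```

```bash
python3 - <<'E'
from h import *
from workcell import get_state
s=get_state(); P=(s['tool_pos'],s['tool_rot']); f=viewer.grab_frame('wrist'); cv2.imwrite('pics/end.png',f[:,:,::-1])
o=blob(f,(6,190,120),(17,255,255),(180,120,470,400)); b=cv2.boxPoints(cv2.minAreaRect(o.astype(np.float32)))
q=plane('wrist',b,56,P); print(s['force'],q.round(1).tolist(),q.mean(0)); a=cv2.imread('pics/side0.png'); e=viewer.grab_frame('side')[:,:,::-1]
for n,r in dict(case=(325,185,405,250),mandrel=(330,210,362,292),pliers=(428,236,455,282),hammer=(332,300,392,388),jar=(240,190,275,235),cup=(435,158,468,200),tin=(212,398,262,458)).items():
    x0,y0,x1,y1=r; print(n,(np.abs(a[y0:y1,x0:x1].astype(int)-e[y0:y1,x0:x1]).max(2)>40).mean().round(3))
E
```

```text
[0.01630247 0.32622659 0.11509052] [[479.4, -219.1, 56.0], [522.1, -96.1, 56.0], [618.3, -123.7, 56.0], [572.0, -257.0, 56.0]] [ 547.92217987 -173.96261784   56.        ]
case 0.022
mandrel 0.002
pliers 0.0
hammer 0.0
jar 0.0
cup 0.012
tin 0.0
```

```bash
python3 -c "
from workcell import job
print(job.job_done())"
```

```text
the job is handed in; nothing more can be done
None
```

The job is handed in: the punch block is seated flush and level in the case and the cover is slid fully shut over it. The bystanders I compared before and after (mandrel, pliers, hammer, jar, cup, tin) have not moved, and the run took about 43 s; the bangle was not compared.

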